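# Lock the blade case with its bar

## Robot

A 7-joint arm with a two-finger parallel gripper is mounted at the origin on a cart in front of the work surface, level with it; the furniture and walls round the work are solid. World frame = base frame: x ahead of the robot, y to its left, z up, the work surface at z = 0. Lengths are in m, angles in degrees, forces in N, time in s.
With the tool pointing down it reaches from about 0.35 to 0.9 m from the base axis. Payload 19.9 kg.
Tool frame: the origin (TCP) lies at the very end of the fingers, on their centre line; the grasp point (between the pads) lies 19 mm behind it; y points along the fingers, x is the direction in which the jaws open and shut, and the axes are right-handed (so a half turn about y gives the same grasp; the last joint's range is limited). The gripper opens to 94 mm and grips with 3 to 60 N. Pads are 16 mm wide; open, the fingers measure 119 mm over their backs; the gripper's body (75 mm by 177 mm) begins 78 mm behind the grasp point.
Start: joints at [67.695, 23.915, -0.59, 92.452, 0.269, 63.638, -3.037], TCP at [0.213, -0.588, 0.205] pointing down, gripper open.
Joint ranges: [-161.28, 161.28], [-22.2, 115.67], [-73.04, 71.86], [3.21, 147.25], [-68.34, 248.33], [10.77, 114.83], [-161.83, 161.83]. Speed limits (degrees/s): [108.29, 108.29, 136.94, 136.94, 172.46, 172.46, 172.46].

## Interface

Orientations are given as [roll, pitch, yaw] about the fixed x, y, z axes, in that order (R = Rz(yaw) Ry(pitch) Rx(roll)).
In Python, from station import reach, move_l, set_joints, let_go, grasp, hold, solve_ik, sense, camera, IKError, close_job gives the robot as it stands. Calls block until the motion is done:
- reach(position, orientation): joint-space move of the TCP to a pose.
- move_l(position, vel=0.15, attitude=None): straight line of the TCP; attitude=None keeps the orientation; vel is the mean speed in m/s.
- set_joints(angles): joint-space move.
- let_go() and grasp(): open the fingers fully, or close them until they stop; the grip force is fixed at half the most.
- hold(seconds).
- solve_ik(position, orientation): joint angles nearest the present ones, or None.
- sense(): the state.
- camera(name): name is "scene" or "top"; returns a dict with "color" (480x640x3 uint8, blue, green, red), "mtx" (3x3 intrinsics, pixels), "dist_coeffs" ([k1, k2, p1, p2, k3] as OpenCV has them; the pictures are not rectified), "rvec" (rotation vector, rad) and "tvec" (3), from world to camera coordinates, as OpenCV has them. Camera axes: x right, y down, z forward; pixel columns grow to the right and rows downward; lengths in m; the calibration is good to about 2 mm. A picture is of the moment at which its call begins. There is no depth.
A pose or a line that the arm cannot do raises IKError and nothing moves.
- close_job(): hands the job in, once; it reports no verdict.
The state is a dict: "clock": time; "joint_positions": joint angles; "dq": joint speeds; "tau": joint torques, N m; "tcp_pos": TCP position; "tool_rot": TCP orientation; "contact_force": force on the tool from outside, world axes, zero at the start; "ft_torque": the same for the moment, N m; "finger_gap": opening from 0.0 (shut) to 1.0 (fully open).
Only numpy, scipy, OpenCV 4.12 (cv2) and the standard library are available. Lean on these libraries where they do the work, as an engineer would, in place of code of your own. Each camera call takes 0.05 s, during which the arm holds its last target. There are 200 camera calls.

## Task

Lock the grey blade case with its loose steel lock bar: lift the bar by its handle, bring its hook end over the lip of the keeper and lower it until it sits on the floor of the channel behind the lip, with the shackle end in the slot of the lock. Then press the shackle end down until the pawl inside clicks and keeps it down when you let go, pressing firmly (some 20 to 30 N is plenty) but stopping as soon as it goes hard, without ramming it. Leave the deli cup, the mug and the tape roll alone.

Things in the scene. Friction and masses are not known exactly. Their poses are not given: they have to be found in the camera images.
- lockbox: Closed grey metal case, fixed on the table, 212 mm long (x), 110 wide (y). Origin: centre of its underside; x runs along it from the keeper end (-x) to the lock end (+x), z up. Deck 70 mm high, lid panel in the middle 77. On the deck's lock end a steel lock body, x 51 to 106 mm, y -24 to 24, top 86 high; at the other end the keeper, a steel channel with an anti-jump lip.
- keeper_floor (a point): Where the hook's foot sits: floor of the keeper's channel, case frame (-80, 0, 54) mm, axes as the case's. Free for the hook: case x -96 to -71 mm, y -15 to 15. Outer plate and cheeks are 66 mm high.
- keeper_lip (a point): Middle of the top edge of the anti-jump lip, case frame (-68, 0, 87) mm: an upright plate 6 mm thick (x -71 to -65), 40 mm wide, between the channel and the lid; 33 mm higher than the channel's floor.
- lock_mouth (a point): Centre of the slot's mouth at the lock body's top, case frame (77.5, 0, 86) mm, axes as the case's. The slot spans case x 65 to 90 mm, y -14 to 14; its mouth is flared by 6 mm on each side over the top 8 mm. A sprung ejector in it stands 10 mm below the mouth and pushes up with 6 N, 10 N when right down. A hidden spring pawl catches the shackle.
- bar_grip (a point): Centre of the black handle of the loose lock bar (0.2 to 0.35 kg), 76 mm above its feet: a straight grip 64 mm long (x), 14 wide (y), 20 high, 19 mm clear above the strip on two posts. The steel strip is 184 mm long, 26 wide, 8 thick, 39 to 47 mm above the feet. x runs along the bar from hook (-x) to shackle (+x), z up. At the start it stands on hook and shackle on the table.
- bar_hook (a point): Centre of the lower end of the bar's hook, a plain downturned plate 8 mm thick (x), 22 wide (y), reaching 39 mm below the strip; in the bar's axes 80 mm to -x of the handle's centre and 76 mm below it.
- bar_shackle (a point): Lower end of the shackle leg, 83 mm to +x of the handle's centre and 76 below; leg 72 to 88 mm, 22 wide, wedge-shaped head, notch on its inner side. Resting on the ejector with the hook on its floor it stands 22 mm higher than the hook. From there pressing takes 6 to 18 N; the pawl clicks 18 to 24 mm down (hidden, differs); hard stop 3 mm farther. Unclicked it springs back up; clicked it stays.
- bar_pad (a point): Centre of the top of the thumb pad (24 x 24 mm) polished and slippery, on the bar right above the shackle, the place to press: 82 mm to +x of the handle's centre and 26 mm below it, 50 mm above the feet; it swings some 7 mm towards case +x as the end goes down. Axes as the bar's.
- lock_bar: The lock bar as a whole; origin midway between its two feet at their lower ends, 76 mm below the handle's centre; axes as the bar's.
- deli_cup: White lidded cup, 74 mm across, 68 mm high, standing behind the work; origin under its centre. Bystander.
- mug: Dark mug, 88 mm across, 106 mm high, standing behind the work; origin under its centre. Bystander.
- tape_roll: Roll of brown tape, 92 mm across, 48 mm high, lying flat nearer to the robot than the work; origin under its centre. Bystander.
There are look-alikes about, which are no part of the job. What is shaped like the lock_bar but blue or yellow is not meant.

How it is judged:
By the outcome, as a careful person would: the job done as asked, in the order asked, and still so for the second after the job is handed in, with the robot touching nothing.
It also fails if it takes over 45 s, if anything falls off the work surface, if the arm or the gripper's body presses on something with over 40 N, if the wrist force passes 120 N, or if a joint passes its speed limit or range.

## Working session

There is one attempt and no reset: what is moved stays moved. The work goes in short steps, each a Python script; the robot and the scene stay as the last script left them, time stands still between calls to the robot, and variables do not carry over. Pictures are saved under pics/ and viewed, about 8 in all and at most 12, crops included, and the job is handed in when it is done.

```bash
mkdir -p pics; ls; python3 - <<'E'
from station import *
import cv2,pickle
s=sense(); print(s['clock'],s['tcp_pos'],s['tool_rot'],s['contact_force'],s['finger_gap'])
for n in('scene','top'):
    c=camera(n); cv2.imwrite(f'pics/{n}0.png',c['color']); pickle.dump(c,open(f'{n}0.pkl','wb')); print(n,c['mtx'].tolist() if hasattr(c['mtx'],'tolist') else c['mtx'],c['dist_coeffs'],c['rvec'],c['tvec'])
E
```

```text
pics
0.0 [ 0.21291093 -0.58720641  0.20482624] [-9.00046146e+01  7.12563808e-02 -7.00688515e+01] [-0.43858164  0.07900221 -0.66946253] 0.996112306197221
scene [[537.6602915766771, 0.0, 323.7637238115038], [0.0, 537.6602915766771, 232.64259612528775], [0.0, 0.0, 1.0]] [-0.12834814  0.          0.          0.          0.        ] [ 1.14173369 -2.29338705  1.06769122] [0.38780349 0.33718135 1.35123828]
top [[563.5892549917615, 0.0, 326.49077257491973], [0.0, 563.5892549917615, 234.46017402145165], [0.0, 0.0, 1.0]] [-0.15442121  0.          0.          0.          0.        ] [ 2.1864611  -2.1498784   0.14107902] [0.01539766 0.59366826 1.71408061]
```

View pics/scene0.png

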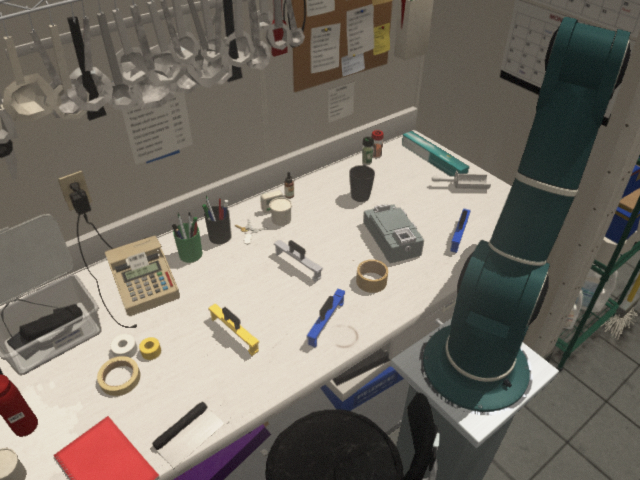

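View pics/top0.png

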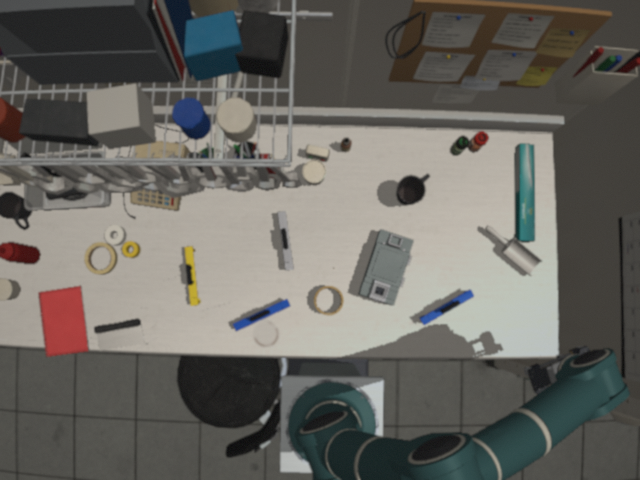

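The scene picture shows the steel bar at about (297,260) and the top picture at (283,240). Blue bars stand at scene (327,318) and (460,230), and a yellow one at (233,328). The grey bar fits the description; the case is at scene (393,232), top (385,267). I'll confirm this in an enlarged crop.

```bash
python3 - <<'E'
import cv2,numpy as np
t=cv2.imread('pics/top0.png');s=cv2.imread('pics/scene0.png')
f=lambda im,x,y,w,h,k:cv2.resize(im[y:y+h,x:x+w],None,fx=k,fy=k,interpolation=cv2.INTER_CUBIC)
a=np.hstack([f(s,265,230,66,60,6),f(s,350,195,80,72,5)]); print(a.shape)
b=np.hstack([f(t,250,200,66,80,5)[:,:396],f(t,340,220,80,80,5)]); print(b.shape)
w=max(a.shape[1],b.shape[1]);p=lambda i:cv2.copyMakeBorder(i,0,0,0,w-i.shape[1],cv2.BORDER_CONSTANT)
cv2.imwrite('pics/crop1.png',a);cv2.imwrite('pics/crop2.png',b)
E
```

```text
(360, 796, 3)
(400, 730, 3)
```

View pics/crop1.png

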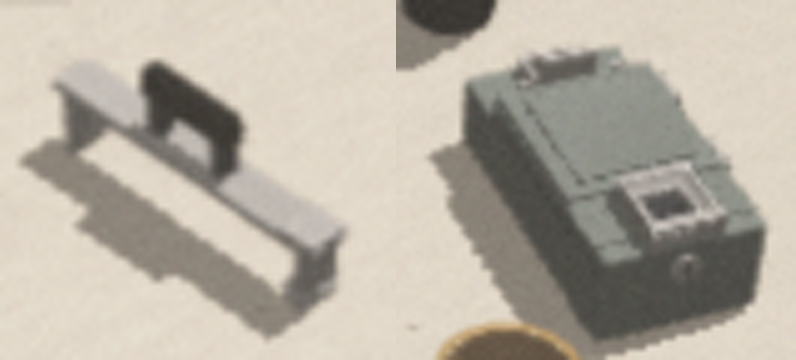

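View pics/crop2.png

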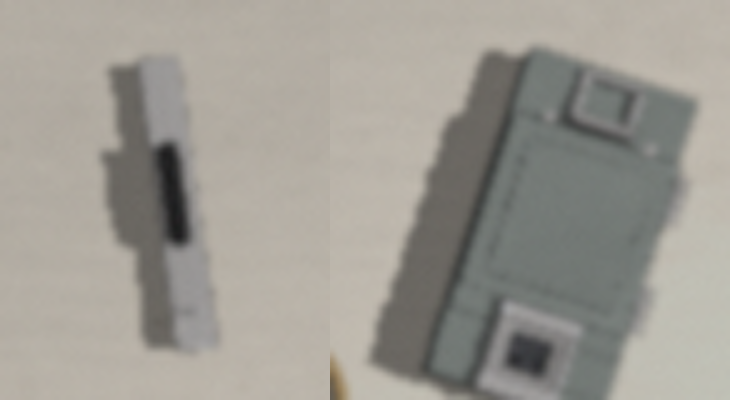

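The crops confirm the steel bar: its thicker shackle leg and pad are at the robot-side end. The case's lock also faces the robot. Next I fit planar poses to keypoints in both views and check them with an overlay.

```bash
cat > h.py <<'E'
import cv2,numpy as np,pickle
from scipy.optimize import least_squares
def proj(c,P): return cv2.projectPoints(np.float64(P).reshape(-1,1,3),np.float64(c['rvec']),np.float64(c['tvec']),np.float64(c['mtx']),np.float64(c['dist_coeffs']))[0].reshape(-1,2)
def place(q,P):  # q = x,y,yaw(rad); P in m
    c,s=np.cos(q[2]),np.sin(q[2]); P=np.float64(P)
    return P@np.array([[c,-s,0],[s,c,0],[0,0,1]]).T+[q[0],q[1],0]
def fit(obs,q0): # obs: list of (cam, model mm, pix)
    f=lambda q:np.concatenate([(proj(c,place(q,np.array(m)/1e3))-p).ravel() for c,m,p in obs])
    r=least_squares(f,q0,loss='soft_l1'); return r.x,r.fun.reshape(-1,2)
def box(x0,x1,y0,y1,z): return [[x0,y0,z],[x1,y0,z],[x1,y1,z],[x0,y1,z]]
def load(n): return pickle.load(open(n+'.pkl','rb'))
def crop(c,x,y,w,h,k,polys):
    im=cv2.resize(c['color'][y:y+h,x:x+w],None,fx=k,fy=k,interpolation=cv2.INTER_CUBIC)
    for P,col in polys:
        u=(proj(c,P)-[x,y]+.5)*k-.5
        cv2.polylines(im,[np.int32(np.round(u*8))],True,col,1,cv2.LINE_AA,3)
    return im
E
cat > fit0.py <<'E'
from h import *
S,T=load('scene0'),load('top0')
cv=lambda L,x,y,k,o=0:[((u-o+.5)/k-.5+x,(v+.5)/k-.5+y) for u,v in L]
# bar z above feet; x rel handle
bobs=[(T,[[-32,7,86],[-32,-7,86],[32,7,86],[32,-7,86]],cv([(156,145),(178,142),(168,243),(189,241)],250,200,5)),
 (T,[[-88,13,47],[-88,-13,47]],cv([(140,57),(180,55)],250,200,5)),
 (S,[[-32,0,86],[32,0,86]],cv([(157,62),(240,122)],265,230,6)),
 (S,[[-88,-13,47],[-88,13,47]],cv([(85,62),(55,85)],265,230,6))]
cobs=[(T,[[-106,55,70],[-106,-55,70],[51,24,86],[51,-24,86]],cv([(528,47),(698,98),(503,298),(583,323)],340,220,5,330)),
 (S,[[51,24,86],[51,-24,86],[106,-24,86],[106,24,86],[106,55,70],[106,-55,70],[-106,55,70]],cv([(618,180),(690,165),(728,217),(655,237),(605,262),(765,228),(465,85)],350,195,5,396))]
E
python3 - <<'E'
from fit0 import *
# left of robot side: hook is farther(+x world), so bar x axis points to -x world: yaw~pi
qb,rb=fit(bobs,[.6,.1,np.pi]);qc,rc=fit(cobs,[.5,-.2,np.pi])
for q,r in((qb,rb),(qc,rc)): print(q[:2],np.degrees(q[2]));print(r.round(1).tolist())
m=lambda q,B:place(q,np.array(B)/1e3)
G,R,Y=(0,255,0),(0,0,255),(0,255,255)
bp=[(m(qb,box(-32,32,-7,7,86)),G),(m(qb,box(-88,96,-13,13,47)),R),(m(qb,box(70,94,-12,12,50)),Y)]
cp=[(m(qc,box(-106,106,-55,55,70)),G),(m(qc,box(51,106,-24,24,86)),R),(m(qc,box(65,90,-14,14,78)),Y),(m(qc,box(-106,106,-55,55,0)),R),(m(qc,box(-71,-65,-20,20,87)),Y)]
a=np.hstack([crop(S,268,235,60,50,6,bp),crop(S,358,200,70,50,6,cp)])
b=np.hstack([crop(T,268,207,30,66,6,bp),crop(T,345,225,73,84,6,cp)][0:1]+[cv2.resize(crop(T,345,225,73,66,6,cp),None,fx=1,fy=1)]+[crop(T,345,265,30,66,6,cp)])
w=max(a.shape[1],b.shape[1]);p=lambda i:cv2.copyMakeBorder(i,0,0,0,w-i.shape[1],cv2.BORDER_CONSTANT)
o=np.vstack([p(a),p(b)])[:,:800];print(o.shape);cv2.imwrite('pics/ov.png',o[:])
E
```

```text
[0.57329231 0.15005201] 185.74464914330557
[[5.9, -1.0], [-3.1, 0.0], [5.1, 0.5], [-3.7, 1.3], [10.4, 0.2], [-6.0, 1.3], [-0.9, -1.7], [-0.4, -1.0], [-3.6, 1.0], [7.9, -6.6]]
[ 0.49309849 -0.12598362] 202.0300864982945
[[0.8, -1.0], [-66.7, 1.6], [16.1, 0.3], [-14.7, 1.1], [9.8, -7.5], [-11.1, 4.1], [-2.0, -0.1], [18.9, -12.9], [32.1, -19.5], [-14.2, 7.7], [-0.6, -5.9]]
(696, 798, 3)
```

View pics/ov.png

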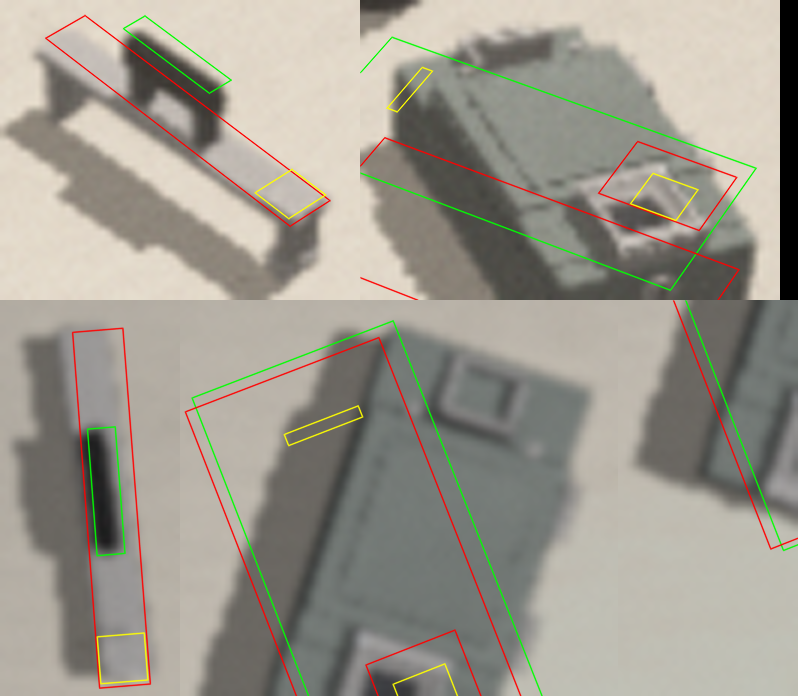

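The case and bar y-signs in my correspondences were flipped: at yaw of about 180°, image-left in the top view is model −y. I'll swap them and refit.

```bash
cat >> fit0.py <<'E'
flip=lambda obs:[(c,[[x,-y,z] for x,y,z in m],p) for c,m,p in obs]
bobs,cobs=flip(bobs),flip(cobs)
E
cat > ov.py <<'E'
from fit0 import *
qb,rb=fit(bobs,[.6,.1,np.pi+.1]);qc,rc=fit(cobs,[.5,-.2,np.pi-.3])
for q,r in((qb,rb),(qc,rc)): print(q[:2],np.degrees(q[2]));print(r.round(1).tolist())
np.save('q0.npy',[qb,qc])
m=lambda q,B:place(q,np.array(B)/1e3)
G,R,Y=(0,255,0),(0,0,255),(0,255,255)
bp=[(m(qb,box(-32,32,-7,7,86)),G),(m(qb,box(-88,96,-13,13,47)),R)]
cp=[(m(qc,box(-106,106,-55,55,70)),G),(m(qc,box(51,106,-24,24,86)),R),(m(qc,box(65,90,-14,14,78)),Y),(m(qc,box(-71,-65,-20,20,87)),Y)]
a=np.hstack([crop(S,268,235,60,50,6,bp),crop(S,358,200,73,62,6,cp)[:300]*1])
b=np.hstack([crop(T,268,207,30,66,6,bp),crop(T,345,225,73,66,6,cp),crop(T,355,265,30,66,6,cp)])
w=max(a.shape[1],b.shape[1]);p=lambda i:cv2.copyMakeBorder(i,0,0,0,w-i.shape[1],cv2.BORDER_CONSTANT)
o=np.vstack([p(a),p(b)])[:,:800];cv2.imwrite('pics/ov2.png',o)
E
python3 ov.py
```

```text
[0.5727938  0.15293448] 188.92324223075875
[[-0.3, -0.2], [-0.0, -0.3], [0.1, 1.1], [0.5, 0.9], [-0.5, 1.4], [-0.2, 0.7], [-2.0, -1.0], [-0.6, -0.8], [0.9, -1.7], [-0.4, -1.6]]
[ 0.49172859 -0.15645973] 163.15208421967205
[[-0.0, -0.1], [0.2, 0.7], [-0.1, 1.7], [-0.8, 1.6], [-0.7, -0.6], [-1.0, -1.0], [-0.1, -0.3], [0.1, -0.7], [0.2, 0.7], [0.9, -0.8], [-0.6, -5.2]]
```

View pics/ov2.png

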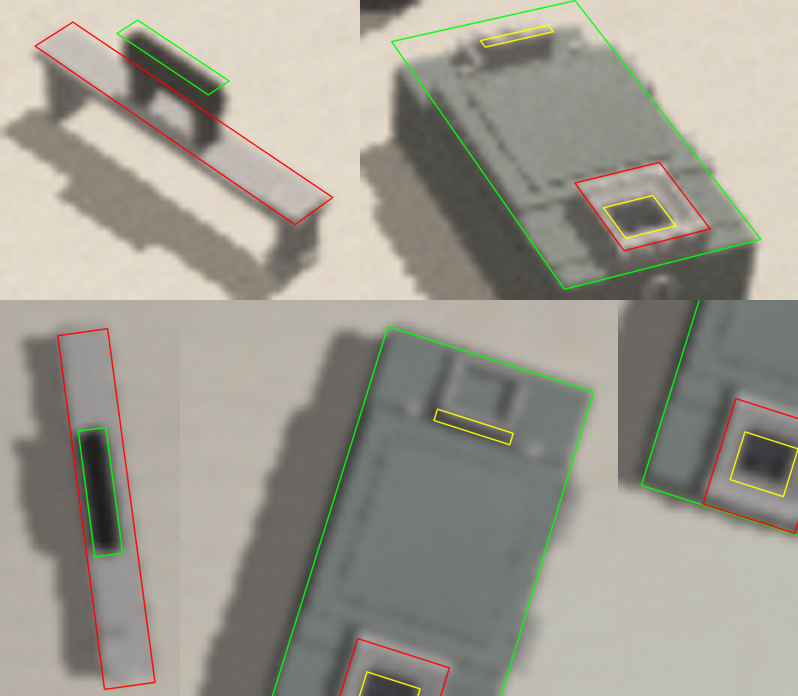

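The top view fits well. The far ends in the scene view sit 2–4 px lower than the model predicts. I'll triangulate some shared points freely to see which view or height disagrees.

```bash
python3 - <<'E'
from fit0 import *
from scipy.optimize import least_squares
qb,qc=np.load('q0.npy')
o=lambda x,y,X,Y,k=6:((x+.5)/k-.5+X,(y+.5)/k-.5+Y)
sb=lambda x,y:o(x,y,268,235); sc=lambda x,y:o(x-360,y,358,200)
tb=lambda x,y:o(x,y-300,268,207); tc=lambda x,y:o(x-180,y-300,345,225); td=lambda x,y:o(x-618,y-300,355,265)
L={'deckfarL':(sc(395,65),tc(388,325),qc,(-106,-55,70)),
'deckfarR':(sc(585,28),tc(592,390),qc,(-106,55,70)),
'decknearL':(sc(566,288),td(642,485),qc,(106,-55,70)),
'slot':(sc(640,217),td(766,463),qc,(77.5,0,78)),
'lockFL':(sc(577,183),td(737,398),qc,(51,-24,86)),
'hookL':(sb(37,55),tb(60,330),qb,(-88,-13,47)),
'hookR':(sb(65,38),tb(107,328),qb,(-88,13,47)),
'handFar':(sb(128,33),tb(92,430),qb,(-32,0,86)),
'handNear':(sb(222,88),tb(109,553),qb,(32,0,86)),
'padR':(sb(325,200),tb(153,682),qb,(96,13,47)),
'padL':(sb(291,222),tb(104,686),qb,(96,-13,47))}
for n,(s,t,q,m) in L.items():
    r=least_squares(lambda P:np.r_[proj(S,P)[0]-s,proj(T,P)[0]-t],[.5,0,.05])
    print(n,(r.x*1e3).round(0),'model',(place(q,np.array(m)/1e3)*1e3).round(0),'res',r.fun.round(1))
print(proj(S,[[0,0,0],[0,0,.1]]),proj(T,[[0,0,0]]))
E
```

```text
deckfarL [ 611. -138.   51.] model [ 609. -135.   70.] res [-0.5 -0.   0.4  0.4]
deckfarR [ 578. -246.   48.] model [ 577. -240.   70.] res [-1.2 -0.1  0.8  0.8]
decknearL [406. -74.  70.] model [406. -73.  70.] res [-0.1 -0.   0.1  0.1]
slot [ 418. -135.   77.] model [ 418. -134.   78.] res [-0. -0.  0.  0.]
lockFL [ 450. -120.   85.] model [ 450. -119.   86.] res [-0.1 -0.   0.1  0.1]
hookL [661. 178.  38.] model [658. 179.  47.] res [-0.4 -0.1  0.3  0.3]
hookR [665. 156.  35.] model [662. 154.  47.] res [ 0.4  0.1 -0.3 -0.3]
handFar [604. 158.  82.] model [604. 158.  86.] res [-0.1 -0.   0.1  0.1]
handNear [541. 147.  85.] model [541. 148.  86.] res [-0.3 -0.   0.3  0.2]
padR [481. 127.  45.] model [480. 125.  47.] res [ 0.5  0.  -0.4 -0.3]
padL [478. 151.  47.] model [476. 151.  47.] res [ 0.1  0.  -0.1 -0.1]
[[475.2069404  364.31708919]
 [483.50047252 339.86161195]] [[331.45967529 426.03988472]]
```

Everything near agrees within 1–2 mm. The case's far end triangulates at about 50 mm high, which means it is a lower step and explains the mismatch. I'll refit the case with that height, then grasp.

```bash
cat >> fit0.py <<'E'
cobs[0][1][0][2]=cobs[0][1][1][2]=50; cobs[1][1][6][2]=50
E
cat > r.py <<'E'
from station import *
from h import *
def st(t=''):
    s=sense(); print(t,round(s['clock'],1),np.round(s['tcp_pos'],4),np.round(s['tool_rot'],1),'F',np.round(s['contact_force'],1),'gap',round(s['finger_gap'],3)); return s
E
python3 - <<'E'
from fit0 import *
from r import *
qb,_=fit(bobs,[.573,.153,np.pi+.1]);qc,rc=fit(cobs,[.5,-.2,np.pi-.3])
print(qc[:2],np.degrees(qc[2]),rc.round(1).tolist()); np.save('q0.npy',[qb,qc])
ya=np.degrees(qb[2])-270; o=[-90,0,ya]; p=[.5725,.1527]
yc=np.degrees(qc[2])-270
for P,O in(([*p,.2],o),([*p,.057],o),([*qc[:2],.21],[-98,0,yc]),([*qc[:2],.12],[-98,0,yc])):
    q=solve_ik(P,O); print(None if q is None else np.round(q,0))
reach([*p,.2],o); st()
move_l([*p,.059],.12); st('down')
grasp(); st('grip')
move_l([*p,.11],.12); st('up')
E
```

```text
[ 0.49249459 -0.15780873] 162.6180864057968 [[0.1, 0.4], [-0.2, 1.4], [0.3, 1.4], [-0.5, 1.4], [-0.7, -0.9], [-0.9, -1.2], [-0.2, -0.5], [-0.1, -1.0], [-0.0, 0.4], [0.8, -0.9], [-0.6, -0.7]]
[  18.   28.  -49.   96.   23.   66. -118.]
[   9.   36.  -35.  103.   26.   50. -120.]
[ 24.  18. -11. 101.   3.  69. -96.]
[ 22.  24. -10. 106.   4.  59. -96.]
 3.0 [0.5727 0.152  0.1999] [-90.   -0.  -81.1] F [ 0.  -1.2 -0.8] gap 0.999
down 4.3 [0.5729 0.1528 0.0597] [-89.9   0.  -81.1] F [0.1 1.2 0.3] gap 0.996
grip 5.5 [0.5725 0.1527 0.059 ] [-90.    0.  -81.1] F [ 0.6  0.4 -0.9] gap 0.145
up 6.1 [0.5723 0.1524 0.1097] [-90.   -0.  -81.1] F [-1.2  0.  -4.7] gap 0.149
```

```bash
cat >> r.py <<'E'
TILT=8.5
def tcp(qc,xh,zh,t=TILT,dy=0.,off=.059,ax=.080):
    """TCP pose with hook foot at case (xh,dy,zh) (m), bar aligned to case, shackle up by t deg"""
    a=np.radians(t); x=xh+ax*np.cos(a)-off*np.sin(a); z=zh+ax*np.sin(a)+off*np.cos(a)
    return place(qc,[[x,dy,z]])[0], [-90-t,0,np.degrees(qc[2])-270]
def snap(n):
    for c in('scene','top'):
        pickle.dump(camera(c),open(f'{c}{n}.pkl','wb'))
E
python3 - <<'E'
from r import *
qb,qc=np.load('q0.npy')
p=sense()['tcp_pos']; move_l([p[0],p[1],.2],.15)
P,O=tcp(qc,-.0815,.110); print(P,O,np.degrees(qc[2]))
reach(P,O); st('hover'); hold(.2); snap(1)
S,T=load('scene1'),load('top1')
a=crop(S,350,150,100,110,5,[]); b=crop(T,345,215,60,110,5,[])
o=np.hstack([a,b]);print(o.shape); cv2.imwrite('pics/hov.png',o)
E
```

```text
[ 0.50308721 -0.16112459  0.18017669] [-98.5, 0, np.float64(-107.38191359420321)] 162.6180864057968
hover 8.1 [ 0.5037 -0.1596  0.1803] [ -98.5    0.  -107.2] F [-0.8 -0.2 -4.3] gap 0.15
(550, 800, 3)
```

View pics/hov.png

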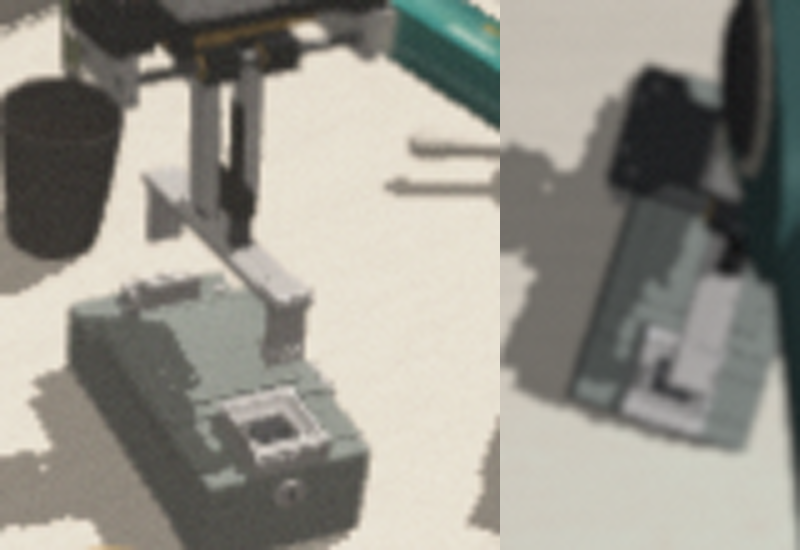

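```bash
cat > chk.py <<'E'
from r import *
from scipy.spatial.transform import Rotation as Ro
S,T=load('scene1'),load('top1')
qb,qc=np.load('q0.npy')
P0=np.array([.5037,-.1596,.1803]); rot=[-98.5,0,-107.2]
R=Ro.from_euler('xyz',rot,degrees=True).as_matrix()
# bar axes: x=-tool z, y=tool x, z=-tool y
B=np.c_[-R[:,2],R[:,0],-R[:,1]]
def bar(m,d=(0,0,0,0,0)): # d: dx,dy,dz mm in bar axes, dyaw, dpitch(deg, +shackle up) about handle
    m=np.float64(m)-[0,0,76]
    Q=Ro.from_euler('zy',[d[3],-d[4]],degrees=True).as_matrix()
    return P0+((m@Q.T+np.array(d[:3])+[0,0,17])/1e3)@B.T
obs=[(S,[[96,13,47],[96,-13,47],[88,11,0],[88,-11,0],[-88,-13,47],[-84,-11,0]],[(312,292),(278,305),(303,358),(265,362),(143,178),(148,240)],350,150,0),
 (T,[[96,13,47],[96,-13,47]],[(718,384),(677,371)],345,215,500)]
def res(d):
    out=[]
    for c,m,p,x,y,o in obs:
        p=(np.array(p,float)-[o,0]+.5)/5-.5+[x,y]; out.append(proj(c,bar(m,d))-p)
    return np.concatenate(out)
if __name__=='__main__':
    print(res([0]*5).round(1).tolist())
    r=least_squares(lambda d:np.r_[res(d).ravel(),np.array(d)*[.1,.1,.2,.3,.3]],[0]*5,loss='soft_l1'); print(r.x.round(1)); print(res(r.x).round(1).tolist())
    inv=lambda W:(place([0,0,-qc[2]],W-[*qc[:2],0])*1e3).round(1)
    for d in([0]*5,r.x): print('hook,shackle foot in case:',inv(bar([[-80,0,0],[80,0,0]],d)).tolist())
E
python3 chk.py
```

```text
[[0.7, 0.7], [-0.5, -0.1], [-0.1, 0.2], [0.8, 1.0], [-0.6, -1.5], [-0.6, -0.4], [-2.0, 3.6], [-2.6, 3.3]]
[-11.7   5.7  -7.   -0.7   1.2]
[[0.2, 0.1], [-1.0, -0.7], [-0.4, -0.2], [0.5, 0.5], [-0.2, -1.0], [-0.1, 0.2], [0.3, 0.7], [-0.2, 0.3]]
hook,shackle foot in case: [[-81.6, -1.9, 110.1], [76.6, -1.4, 133.8]]
hook,shackle foot in case: [[-90.4, 4.8, 100.1], [67.3, 3.4, 127.0]]
```

```bash
python3 - <<'E'
from chk import *
m=lambda B:place(qc,np.array(B)/1e3)
ov=[(bar(box(-88,96,-13,13,47)),(0,0,255)),(bar(box(72,88,-11,11,0)),(255,0,255)),(bar(box(-84,-76,-11,11,0)),(255,0,255)),(m(box(65,90,-14,14,86)),(0,255,0)),(m(box(51,106,-24,24,86)),(0,255,255)),(m(box(-71,-65,-20,20,87)),(0,255,0))]
a=crop(T,366,262,40,50,9,ov);b=crop(T,366,262,40,50,9,[]);
c=crop(S,368,178,50,70,7,ov)[:450]
o=np.hstack([a,b[:, :200]]);o=np.hstack([a[:450],b[:450,:90],c]); print(o.shape); cv2.imwrite('pics/hov2.png',o)
E
```

```text
(450, 800, 3)
```

View pics/hov2.png

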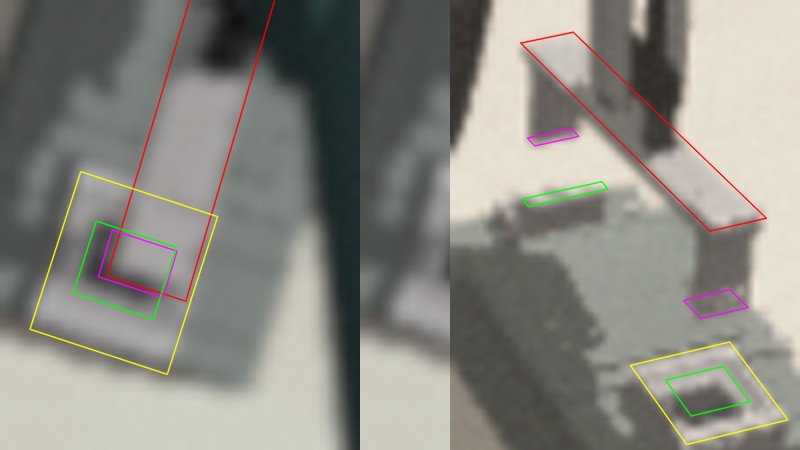

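The hover picture agrees with the model to about 1 px: the hook is over the channel beyond the lip, and the shackle is above the slot. Lowering in guarded steps.

```bash
python3 - <<'E'
from r import *
qb,qc=np.load('q0.npy')
f0=np.array(sense()['contact_force']); print(f0)
def go(z,v):
    P,O=tcp(qc,-.0815,z); move_l(P,v,O); s=sense(); d=np.array(s['contact_force'])-f0; print(round(s['clock'],2),z,np.round(s['tcp_pos']-P,4),d.round(1)); return d
for z in(.11,.09,.075,.066,.060,.057,.055,.054,.053,.052):
    d=go(z,.06)
    if d[2]>4 or np.hypot(d[0],d[1])>6: print('contact');break
E
```

```text
[ 0.1852847   0.24371775 -3.39781123]
8.62 0.11 [ 0.      0.0001 -0.    ] [-0.4 -0.4 -0.1]
9.1 0.09 [-0.0001  0.0001 -0.0003] [ 0.4 -0.9 -0.3]
9.5 0.075 [-0.0002  0.0001 -0.0003] [0.  0.  0.6]
9.8 0.066 [-0.0002  0.0001 -0.0003] [-0.6 -1.8  0.1]
10.05 0.06 [-0.0002  0.     -0.0003] [-1.8 -0.2  1.4]
10.3 0.057 [-0.0001 -0.     -0.0001] [ 0.7 -0.2 -0.9]
10.55 0.055 [-0.     -0.     -0.0001] [-0.3 -0.5 -0.4]
10.8 0.054 [0.0001 0.     0.    ] [ 1.  -0.3  0.4]
11.05 0.053 [0.     0.0001 0.0002] [-2.9  0.8  6.8]
contact
```

Contact came at hook z = 53–54 mm, which is the channel floor. Releasing and checking.

```bash
python3 - <<'E'
from r import *
qb,qc=np.load('q0.npy')
let_go(); st('open')
p=sense()['tcp_pos']; move_l([p[0],p[1],p[2]+.11],.2); st('up')
reach([.38,-.02,.26],[-90,0,-107.4]); st(); snap(2)
S,T=load('scene2'),load('top2')
m=lambda B:place(qc,np.array(B)/1e3)
def barp(B,t=7.7,xh=-81.5):
    a=np.radians(t);B=np.array(B,float); x=B[:,0]+80;z=B[:,2]
    return m(np.c_[xh+x*np.cos(a)-z*np.sin(a),B[:,1],54+x*np.sin(a)+z*np.cos(a)])
ov=[(barp(box(-90,94,-13,13,47)),(0,0,255)),(barp(box(-32,32,-7,7,86)),(0,255,0)),(barp(box(70,94,-12,12,50)),(0,255,255))]
a=crop(S,355,185,72,75,5,[]);b=crop(S,355,185,72,75,5,ov);c=crop(T,350,225,35,75,5,ov) if 0 else crop(T,355,225,60,80,5,ov)
w=760;o=np.zeros((790,w,3),np.uint8);o[:375,:360]=a;o[:375,360:720]=b;o[375:375+400,:300]=c;o[375:775,300:600]=crop(T,355,225,60,80,5,[])
o=cv2.resize(o,None,fx=.75,fy=.75);cv2.imwrite('pics/rest.png',o)
E
```

```text
open 12.3 [ 0.5031 -0.1611  0.1232] [ -98.5   -0.  -107.4] F [ 0.1 -0.6  0.1] gap 1.0
up 13.0 [ 0.5026 -0.1612  0.2322] [ -98.6   -0.  -107.4] F [ 0.3 -0.8 -0.3] gap 1.002
 13.9 [ 0.3805 -0.0208  0.26  ] [ -90.     0.  -107.4] F [-0.1  0.  -0.1] gap 0.999
```

View pics/rest.png

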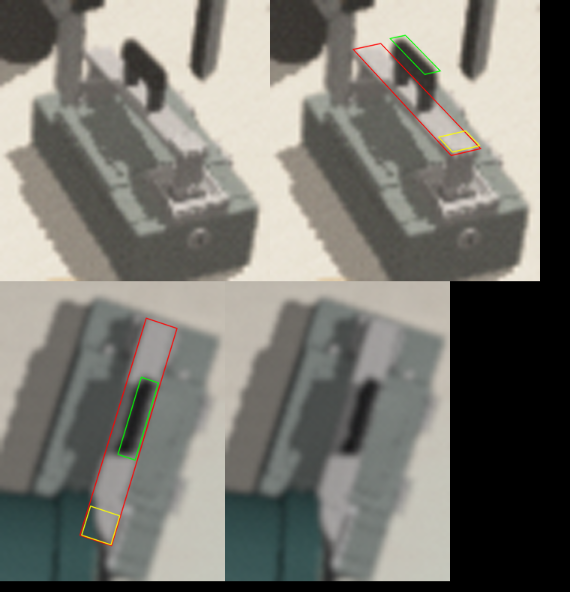

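The overlay matches well: the bar rests tilted at about 7.7°, with the hook behind the lip and the shackle in the slot. Now pressing the pad along its arc under force guard.

```bash
python3 - <<'E'
from r import *
from scipy.optimize import brentq
qb,qc=np.load('q0.npy'); O=[-90,0,-107.38]
def pad(dn): # pad pressed dn mm at the shackle (foot 22-dn above hook)
    t=np.arcsin(np.clip(22-dn,-6,22)/163.); x=-81.5+162*np.cos(t)-50*np.sin(t); z=54+162*np.sin(t)+50*np.cos(t)
    return place(qc,[[x/1e3,0,(z+max(0,-dn))/1e3]])[0]
grasp()
reach(pad(-60),O); move_l(pad(-5),.12,O); hold(.2); f0=np.array(sense()['contact_force']); st('above')
dn=-4.; log=[]
while dn<28:
    move_l(pad(dn),.04); s=sense(); f=np.array(s['contact_force'])-f0; log.append((round(dn,1),f.round(1).tolist(),round(1e3*(s['tcp_pos'][2]-pad(dn)[2]),1)))
    if f[2]>22 or np.hypot(f[0],f[1])>12: break
    dn+=1.5 if dn<15 else .5
for l in log: print(*l)
st('end')
E
```

```text
above 16.8 [ 0.4239 -0.1364  0.1311] [ -89.9   -0.  -107.4] F [-0.5 -0.2 -0.5] gap 0.0
-4.0 [0.6, 0.2, 0.8] 0.1
-2.5 [0.9, -0.5, 0.3] -0.1
-1.0 [-0.4, 0.6, 3.0] 0.0
0.5 [1.3, 0.7, 4.3] 0.0
2.0 [1.8, -0.2, 4.3] 0.1
3.5 [1.1, 1.4, 7.8] 0.2
5.0 [-0.3, 0.1, 8.9] 0.2
6.5 [-0.1, 0.9, 9.2] 0.2
8.0 [0.6, 1.4, 9.7] 0.2
9.5 [-0.3, 0.6, 9.9] 0.3
11.0 [-0.6, -0.1, 10.5] 0.3
12.5 [-0.6, 0.6, 10.7] 0.2
14.0 [-0.8, -0.0, 6.6] 0.0
15.5 [-0.1, 0.6, 7.0] -0.0
16.0 [-1.1, 0.8, 7.7] 0.0
16.5 [-0.7, 0.3, 7.5] 0.0
17.0 [-0.3, 0.5, 7.5] 0.0
17.5 [-0.7, 1.0, 7.8] 0.0
18.0 [0.5, -0.0, 4.8] -0.0
18.5 [-0.7, -0.0, 7.8] 0.1
19.0 [-0.4, 0.7, 7.1] 0.1
19.5 [-0.1, 0.4, 7.4] 0.1
20.0 [-0.4, 0.8, 7.7] 0.1
20.5 [-0.8, 1.3, 7.1] 0.1
21.0 [-0.1, 0.3, 8.5] 0.1
21.5 [-0.8, 0.1, 7.5] 0.1
22.0 [-3.3, 1.1, 17.3] 0.4
22.5 [-5.0, 1.5, 26.5] 0.7
end 23.8 [ 0.4159 -0.1338  0.1042] [ -90.    -0.  -107.4] F [-5.5  1.2 26. ] gap 0.003
```

It went hard at about 22 mm down and 26 N. There was a small force dip near 18 mm, probably the click, with the hard stop 3–4 mm later. I'll release and re-touch to confirm it stays down.

```bash
python3 - <<'E'
from r import *
p=np.array(sense()['tcp_pos'])
for d in (1,2,3,4,5,7): 
    move_l([p[0],p[1],p[2]+d/1e3],.04); s=sense(); print(d,np.round(s['contact_force'],1))
move_l([p[0],p[1],.25],.15); st()
reach([.38,-.02,.26],[-90,0,-107.4]); hold(.5); st(); snap(3)
qb,qc=np.load('q0.npy'); S,T=load('scene3'),load('top3')
def barp(B,xh=-81.5): return place(qc,(np.array(B,float)+[xh+80,0,54])/1e3)
ov=[(barp(box(-90,94,-13,13,47)),(0,0,255)),(barp(box(-32,32,-7,7,86)),(0,255,0))]
a=[crop(S,355,185,72,75,5,o) for o in([],ov)]
cv2.imwrite('pics/fin.png',np.hstack(a))
E
```

```text
1 [-0.7 -0.   7.4]
2 [ 1.3 -0.9  6.3]
3 [ 1.3 -1.1  6.2]
4 [ 0.4 -0.9  1.1]
5 [-0.4 -0.1  0.1]
7 [0.2 1.  0.5]
 26.4 [ 0.4155 -0.1337  0.2493] [ -90.1    0.  -107.4] F [ 0.3  0.  -0.4] gap 0.001
 27.4 [ 0.38   -0.0201  0.2599] [ -90.     0.  -107.4] F [-0.2  0.4  0.6] gap 0.004
```

View pics/fin.png

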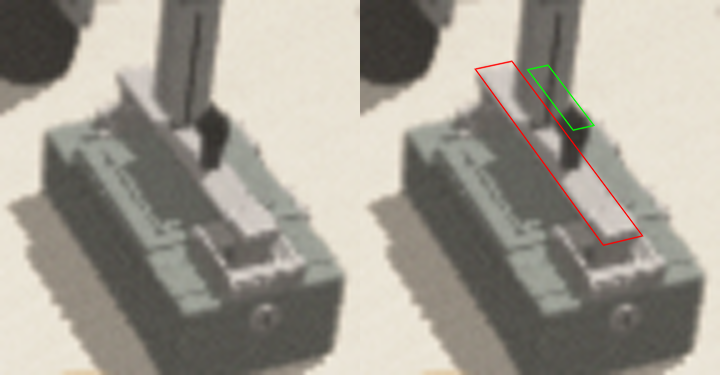

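```bash
python3 -c "
from station import *
print(close_job())"
```

```text
the job is handed in; nothing more can be done
None
```

The case looks locked, and I've handed the job in. At about 27 s on the robot's clock, the last picture showed the bar lying nearly level with the shackle down in the lock and the hook end over the keeper. The robot was touching nothing.

- **Placing:** I lifted the steel bar by its handle and lowered it with the shackle end raised. The hook met the channel floor at about 53–54 mm, as it should. After release, the bar rested tilted about 7.7°, matching the description.
- **Pressing:** I pressed the pad along its arc at 4–11 N. A drop in force about 18 mm down was probably the click. At about 22 mm it went hard, and I stopped at 26 N.
- **Check that it holds:** When I lifted off, the end followed my finger up only about 3–4 mm and the force then fell to zero. So the pawl is holding it and it did not spring back up the full 22 mm.
- **Disagreements:** In the first fit, the case's far end was about 4 px off in one camera, because that end is a lower step of about 50 mm; I refitted for it. One bar-end reading in the top picture was about 3 px off and hard to make out; an overlay then settled the position.
- **Bystanders:** I planned the paths clear of the cup, mug and tape roll and felt no unexpected contact. I did not check all three in a final picture.

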